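# Call the caster and point out the pouring order

### The job

Press the push button on the grey call box fully down and let it go, to call the caster. Then show by pointing, without touching, which two of the four things standing out on the bench are to be poured (the similar things along the wall do not count): bring the fingertips, fingers pointing down, a few centimetres above the small sprue pin on top of the closed cube-shaped mould and dwell there for two seconds, then do the same above the middle of the open mouth of the square form, and finish the program while still pointing there. Do not point at the arch-shaped block or the round cup, which are not poured, and do not touch these, the tape roll or the little wax figure.

Things in the scene. Friction and masses are not known exactly. Their poses are not given: they have to be found in the camera images.
- call_box: small grey painted box fixed to the bench, 84 x 84 mm, its top 60 mm above the bench, one round push button in the middle of its top; stands near the front, between the moulds. Origin: centre of its underside, z up
- call_button_top (a point): centre of the top face of the call box's push button (grey plastic, 36 mm across, in a black collar); 82 mm above the bench with the button up; the point goes down with the button, which is pressed straight down
- call_button (a joint): travel of the push button: 0 m up, 0.006 m fully down; it springs up by itself, about 5 N holds it fully down. It counts as pressed from 0.0045 m
- cube_mould: closed cube-shaped mould of yellow board, 105 x 108 mm foot and 126 mm high with the sprue pin (the box itself 108 mm high), loose. Origin: centre of its underside, z up
- sprue (a point): top of the sprue pin, an upright peg 12 mm across and 18 mm high on the top of the cube mould, near its middle; 126 mm above the bench; z up
- cube_form: open-topped hollow square form of yellow board, 83 x 83 mm, 118 mm high, walls 7.5 mm, loose. Origin: centre of its underside, z up
- form_mouth (a point): middle of the square form's open mouth, level with its rim, 118 mm above the bench; z up
- arch_block: arch-shaped pink block (two legs under a top bar), 60 x 110 mm, 125 mm high, loose; not to be pointed at. Origin: centre of its underside, z up
- arch_top (a point): middle of the flat top of the arch block, 125 mm above the bench
- round_cup: pale round plastic cup, 80 mm across, 108 mm high, open at the top, loose; not to be pointed at. Origin: centre of its underside, z up
- cup_mouth (a point): middle of the round cup's mouth, level with its rim, 108 mm above the bench
- tape_roll: roll of masking tape lying flat, 110 mm across, 60 mm high, bystander. Origin: centre of its underside, z up
- figure: small pawn-like standing wax figure, 20 mm across, 40 mm high, loose bystander. Origin: centre of its underside, z up
There are look-alikes about, which are no part of the job. Leave any purple look-alike of the cube_form alone.

How it is judged:
By the outcome, as a careful person would: the job done as asked, in the order asked, and still so for the second after the job is handed in, with the robot touching nothing.
It also fails if it takes over 53 s, if anything falls off the work surface, if the arm or the gripper's body presses on something with over 40 N, if the wrist force passes 120 N, or if a joint passes its speed limit or range.

### The arm

A 6-joint arm with a two-finger parallel gripper is mounted at the origin on a cart in front of the work surface, level with it; the furniture and walls round the work are solid. World frame = base frame: x ahead of the robot, y to its left, z up, the work surface at z = 0. Lengths are in mm, angles in rad, forces in N, time in s.
With the tool pointing down it reaches from about 425 to 925 mm from the base axis. Payload 12.5 kg.
Tool frame: the origin (TCP) lies between the finger pads, 19 mm behind the fingertips; this is the grasp point; z points along the fingers, y is the line along which they close (so a half turn about z gives the same grasp; the last joint's range is limited). The gripper opens to 85 mm and grips with 20 to 120 N. Pads are 22 mm wide; open, the fingers measure 114 mm over their backs; the gripper's body (76 mm by 85 mm) begins 54 mm behind the grasp point. The pads swing forward as they close: fully open they stand 13 mm farther back than shut.
Start: joints at [1.189, 0.491, 1.559, -0, 1.092, -0.106], TCP at [170.179, 601.4, 250.027] pointing down, gripper open.
Joint ranges: [-3.1, 3.1], [-0.84, 2.19], [0.05, 2.79], [-1.13, 4.28], [0.06, 2.93], [-2.69, 2.69]. Speed limits (rad/s): [2.22, 2.22, 2.79, 3.14, 3.14, 3.14].

### API

Orientations are given as [roll, pitch, yaw] about the fixed x, y, z axes, in that order (R = Rz(yaw) Ry(pitch) Rx(roll)).
In Python, from plant import manip gives the robot as it stands. The module is installed in compiled form; this text tells all that it offers.
- The arm moves only by the tool step_arm, never from a script. Its argument "commands" is one flat list of numbers, 6 for each row, row after row: the shift along the tool's x, y, z in cm, then the turn, a rotation vector about the tool's x, y, z in rad. In form: [dx, dy, dz, rx, ry, rz, dx, dy, dz, rx, ry, rz, ...]. A call has 1 to 12 rows; each row shifts and turns the commanded pose from where the row before left it, along the tool's axes as they then stand; what a row does not reach is not made up. A row lasts 1/8 s, in which the tool goes at most 62.5 mm and 10.7 degrees, less where a joint would pass 70% of its speed; a pose out of reach is approached as far as the arm can. A call is refused whole if a number of a shift passes 6.25 or a number of a turn 0.188, either way. A call with a gripper value outside its range is refused whole. "fingers" is the finger opening in cm, from 0 to 8.54, set as the call begins (left out, the last holds). The fingers move at their own pace and stop on an object; "squeeze" is the grip in N (left out, the last holds). Time passes only in rows, so rows that do not move let the fingers close. It gives the time, the measured TCP pose, the force, the opening and the grip force at its end, in the units of the state.
- manip.get_state(): the state, without advancing time (a new reading comes with each control period).
- manip.capture(name): name is "scene" or "top" or "wrist"; returns the picture (384x512x3 uint8, red, green, blue); there is no depth.
- manip.calibration(name): a dict with "fx", "fy", "cx", "cy" (pixels), "rvec" (rotation vector, rad) and "tvec" (3), from world to camera coordinates, as OpenCV has them. Camera axes: x right, y down, z forward; pixel columns grow to the right and rows downward; lengths in mm; the calibration is good to about 2 mm. A picture is of the moment at which its call begins: read the wrist's pose just before it. calibration takes no time and is no camera call; for the wrist camera it gives the pose at the moment of the call.
- manip.sign_off(): hands the job in; it is judged then, once.
The state is a dict: "t": time; "joint_positions": joint angles; "dq": joint speeds; "effort": joint torques, N m; "eef_pos": TCP position; "orientation": TCP orientation; "force": force on the tool from outside, world axes, zero at the start; "moment": the same for the moment, N m; "gripper_width": finger opening in mm; "grip_force": force on a finger pad.
Only numpy, scipy, OpenCV 4.12 (cv2) and the standard library are available. Lean on these libraries where they do the work, as an engineer would, in place of code of your own. Each camera call takes 0.05 s, during which the arm holds its last target. There are 200 camera calls.

## Working session

There is one attempt and no reset: what is moved stays moved. The work goes in short steps, Python scripts to look and compute and a tool call to move; the robot and the scene stay as the last step left them, time stands still between calls to the robot, and variables do not carry over. Pictures are saved under pics/ and viewed, at most 10 in all, crops included, and the job is handed in when it is done.

Besides the shell and the picture viewer there is one more tool, called after "Call:" as name(argument=value, ...) on one line, values as JSON. step_arm: Moves the arm, as the interface text tells. Its arguments: {"type":"object","properties":{"commands":{"type":"array"},"fingers":{"type":"number"},"squeeze":{"type":"number"}},"required":["commands"]}

```bash
mkdir -p pics
cat > h.py <<'E'
import numpy as np, cv2
from plant import manip
def cam(n):
    c=manip.calibration(n); K=np.array([[c['fx'],0,c['cx']],[0,c['fy'],c['cy']],[0,0,1.]])
    return K,cv2.Rodrigues(np.array(c['rvec'],float))[0],np.array(c['tvec'],float).reshape(3)
def at(n,u,v,z,C=None):
    K,R,t=C or cam(n); d=R.T@np.linalg.inv(K)@[u,v,1]; o=-R.T@t
    return o+d*(z-o[2])/d[2]
def proj(n,p,C=None):
    K,R,t=C or cam(n); q=K@(R@np.array(p,float)+t); return q[:2]/q[2]
E
python3 - <<'E'
from h import *
for n in('top','scene'):
    im=manip.capture(n)[:,:,::-1]; cv2.imwrite(f'pics/{n}0.png',cv2.resize(im,(800,600)))
    K,R,t=cam(n);print(n,-R.T@t)
print(manip.get_state())
E
```

```text
top [ 367.99972277    6.26332504 1542.88108325]
scene [  89.48159491 -772.48687271  678.52425629]
{'t': 0.1, 'joint_positions': array([ 1.18941285e+00,  4.91500958e-01,  1.55941027e+00,  5.98326279e-05,
        1.09170484e+00, -1.05586760e-01]), 'dq': array([ 1.16792121e-04, -1.54019990e-03, -1.88463380e-03, -2.13392138e-03,
        2.23880346e-04, -5.84263076e-05]), 'effort': array([ 2.20165290e-03, -6.19444299e+01, -2.62025321e+01, -1.31786260e-04,
        2.88060430e-03,  1.76823249e-05]), 'eef_pos': array([170.08308601, 601.21528609, 249.47763237]), 'orientation': array([-3.14058054e+00, -1.60630192e-04,  2.86576825e+00]), 'force': array([-0.41148143,  0.30524807, -0.33030278]), 'moment': array([0.03331259, 0.00763813, 0.00243565]), 'grip_force': 0.0, 'gripper_width': 85.23003852892617}
```

View pics/top0.png

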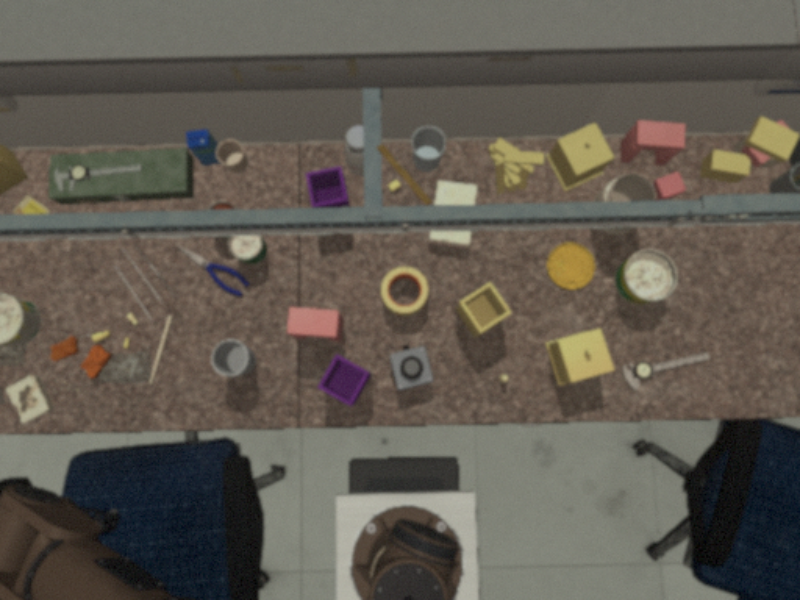

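View pics/scene0.png

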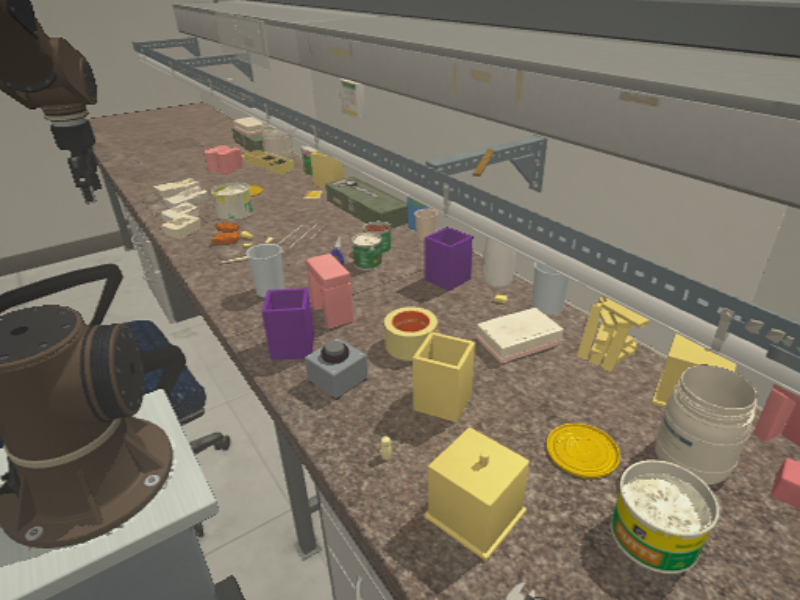

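The top view (800 px scale) shows the button at (411,368), the sprue at (588,354) and the form mouth at (485,308). In the scene view they are at (334,347), (484,457) and (444,349). The purple form, the arch, the cup and the figure (504,378) stand nearby.

Run:
```python
from h import *
s=.64
for k,a,b,z in(('button',(411,368),(334,347),82),('sprue',(588,354),(484,457),126),('mouth',(485,308),(444,349),118),('fig',(504,378),(386,440),40),('arch',(314,323),(328,265),125),('purple',(345,380),(288,298),118),('cup',(231,357),(265,250),108)):
    print(k,at('top',a[0]*s,a[1]*s,z).round(),at('scene',b[0]*s,b[1]*s,z).round())
T=cv2.resize(manip.capture('top')[:,:,::-1][190:265,220:400],None,fx=4.4,fy=4.4,interpolation=cv2.INTER_CUBIC)
S=cv2.resize(manip.capture('scene')[:,:,::-1][200:325,185:345],None,fx=3.7,fy=3.7,interpolation=cv2.INTER_CUBIC)
C=np.zeros((600,800,3),np.uint8);C[:330,:792]=T[:330,:792]
cv2.imwrite('pics/t1.png',C[:330]);cv2.imwrite('pics/s1.png',S)
```

```text
button [430. -21.  82.] [430. -25.  82.]
sprue [ 450. -405.  126.] [ 450. -411.  126.]
mouth [ 556. -187.  118.] [ 559. -185.  118.]
fig [ 404. -234.   40.] [ 404. -239.   40.]
arch [530. 189. 125.] [536. 193. 125.]
purple [406. 123. 118.] [413. 128. 118.]
cup [461. 373. 108.] [465. 378. 108.]
```

View pics/t1.png

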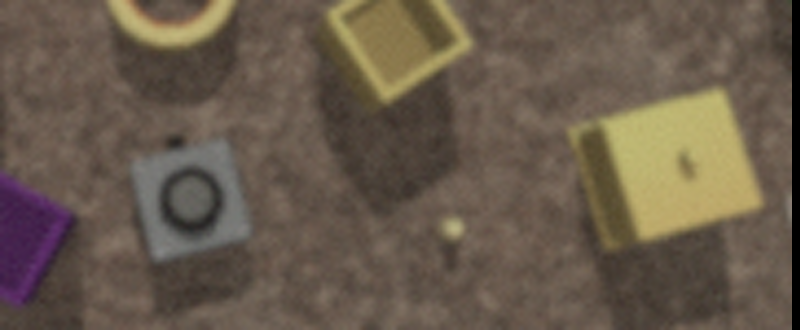

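View pics/s1.png

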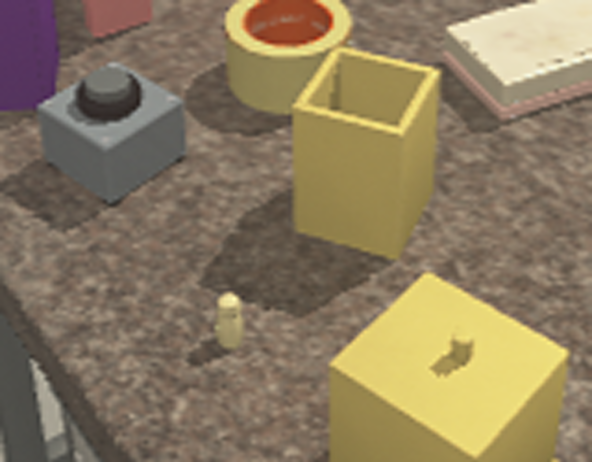

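The two views agree: button (430,-23), sprue (450,-409), mouth (556,-186). I'll close the fingers and go round at z = 250.

Call:
step_arm(commands=[-4,-2.1,0,0,0,0,-4,-2.1,0,0,0,0,-4,-2.1,0,0,0,0,-4,-2.1,0,0,0,0,-4,-2.1,0,0,0,0,-4,-2.1,0,0,0,0,-4,-2.1,0,0,0,0,-4,-2.1,0,0,0,0,-2.8,-4.4,0,0,0,0,-2.8,-4.4,0,0,0,0,-2.8,-4.4,0,0,0,0,-2.8,-4.4,0,0,0,0], fingers=0)

```text
t: 1.7
eef_pos: [492.5, 151.1, 250.0]
orientation: [3.141, 0.0, 2.866]
force: [1.4, -0.1, -0.7]
gripper_width: -0.2
grip_force: 0.0
```

Call:
step_arm(commands=[0.24,-3.68,0,0,0,0,0.24,-3.68,0,0,0,0,0.24,-3.68,0,0,0,0,0.24,-3.68,0,0,0,0,0.24,-3.68,0,0,0,0,0,0,2.5,0,0,0,0,0,2.5,0,0,0,0,0,2.5,0,0,0,0,0,2,0,0,0,0,0,0,0,0,0])

```text
t: 2.95
eef_pos: [430.0, -20.9, 154.2]
orientation: [-3.141, -0.003, 2.866]
force: [0.4, -0.0, 0.1]
gripper_width: -0.0
grip_force: 0.0
```

Run:
```python
from h import *
s=manip.get_state();print(s['eef_pos'],s['force'])
W=cam('wrist');w=manip.capture('wrist')[:,:,::-1].copy()
sc=manip.capture('scene')[:,:,::-1][160:280,150:290]
print(proj('wrist',(430,-23,82),W),proj('wrist',(s['eef_pos']-[0,0,19]),W),proj('scene',(s['eef_pos']-[0,0,19]))-[150,160])
C=np.zeros((384,800,3),np.uint8);C[:300,:400]=cv2.resize(w,(400,300));C[:343,400:]=cv2.resize(sc,(400,343));cv2.imwrite('pics/w1.png',C)
```

```text
[430.04377171 -20.94719607 154.15927382] [ 0.36646705 -0.02165396  0.08414945]
[252.49102103 207.72384233] [255.23530913 241.81705032] [61.44948095 45.98749746]
```

View pics/w1.png

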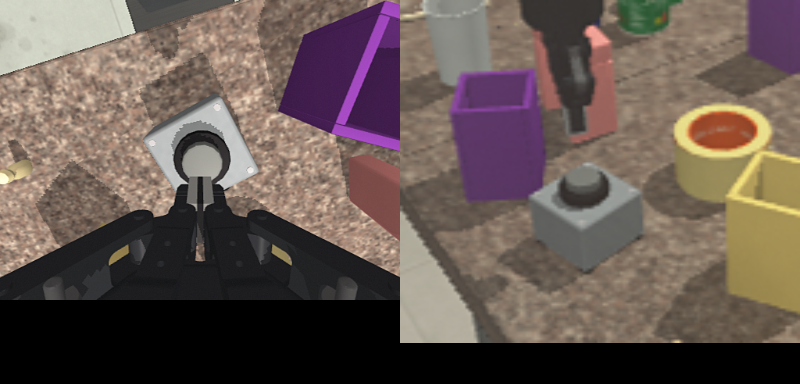

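The wrist view puts the button at (258,207) px, within about 3 mm of my estimate, and the fingers are right over it. Descending.

Call:
step_arm(commands=[0,0,1.5,0,0,0,0,0,1.5,0,0,0,0,0,1.5,0,0,0,0,0,0.4,0,0,0,0,0,0.3,0,0,0,0,0,0.3,0,0,0,0,0,0.1,0,0,0,0,0,0,0,0,0])

```text
t: 4.05
eef_pos: [430.8, -21.0, 99.2]
orientation: [3.141, 0.001, 2.866]
force: [0.9, -0.2, 1.2]
gripper_width: 0.0
grip_force: 1.1
```

Call:
step_arm(commands=[0,0,0.2,0,0,0,0,0,0.2,0,0,0,0,0,0,0,0,0])

```text
t: 4.42
eef_pos: [430.8, -21.1, 95.0]
orientation: [3.141, 0.001, 2.866]
force: [2.1, -0.2, 5.1]
gripper_width: 0.1
grip_force: 2.3
```

Call:
step_arm(commands=[0,0,0.1,0,0,0,0,0,0,0,0,0,0,0,0,0,0,0])

```text
t: 4.8
eef_pos: [430.8, -21.1, 94.6]
orientation: [3.141, 0.001, 2.866]
force: [-0.0, 0.3, 14.5]
gripper_width: 0.2
grip_force: 7.5
```

Full stop was reached: the force rose to 14.5 N. Now I'll release, rise, and go to the sprue.

Call:
step_arm(commands=[0,0,-0.5,0,0,0,0,0,-1,0,0,0,0,0,-3,0,0,0,0,0,-3,0,0,0,0,0,-4,0,0,0,0,0,-4,0,0,0,0,0,0,0,0,0])

```text
t: 5.68
eef_pos: [430.8, -21.1, 251.4]
orientation: [3.141, 0.004, 2.866]
force: [0.4, 0.4, -0.1]
gripper_width: -0.3
grip_force: 0.0
```

Call:
step_arm(commands=[-1.24,-3.68,0,0,0,0,-1.24,-3.68,0,0,0,0,-1.24,-3.68,0,0,0,0,-1.24,-3.68,0,0,0,0,-1.24,-3.68,0,0,0,0,-1.24,-3.68,0,0,0,0,-1.24,-3.68,0,0,0,0,-1.24,-3.68,0,0,0,0,-1.24,-3.68,0,0,0,0,-1.24,-3.68,0,0,0,0,0,0,2,0,0,0,0,0,2,0,0,0])

```text
t: 7.18
eef_pos: [448.9, -408.8, 206.9]
orientation: [3.14, -0.002, 2.865]
force: [-0.3, -0.8, 0.1]
gripper_width: 0.2
grip_force: 0.0
```

Run:
```python
from h import *
s=manip.get_state();print(s['eef_pos'],s['force'],s['joint_positions'])
W=cam('wrist');w=manip.capture('wrist')[:,:,::-1].copy()
sc=manip.capture('scene')[:,:,::-1][180:360,180:390]
print(proj('wrist',(450,-409,126),W),proj('wrist',(460,-409,126),W),proj('wrist',(450,-399,126),W),proj('scene',(s['eef_pos']-[0,0,19]))-[180,180])
C=np.zeros((384,800,3),np.uint8);C[:300,:400]=cv2.resize(w,(400,300));C[:343,400:]=cv2.resize(sc,(400,343));cv2.imwrite('pics/w2.png',C)
```

```text
[ 448.86472516 -408.8052353   206.92921935] [-0.34762728 -0.79387562  0.13895008] [-8.47507491e-01  5.11261966e-01  1.65129386e+00  7.42096895e-05
  9.81757356e-01 -2.14172216e+00]
[255.43217301 204.3398054 ] [259.2886629  217.24383407] [269.25643176 200.62957209] [130.60336279  89.89602199]
```

View pics/w2.png

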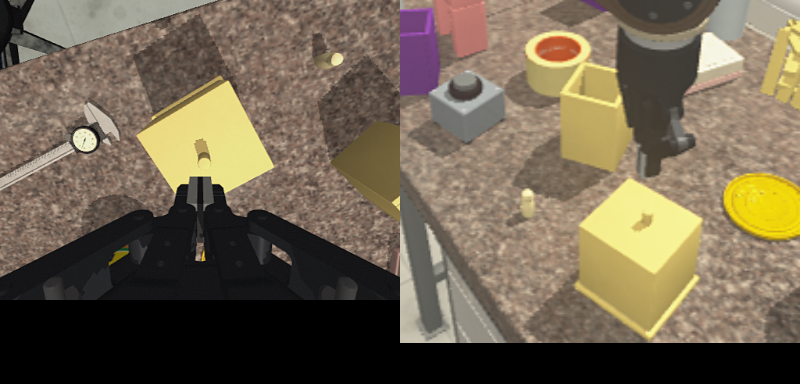

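The pin top shows at (261,205) px, about 4 mm to +y of my estimate. I'll correct for that, come down to 33 mm above it and dwell.

Call:
step_arm(commands=[0,0.4,1.4,0,0,0,0,0,1.4,0,0,0,0,0,0,0,0,0,0,0,0,0,0,0,0,0,0,0,0,0,0,0,0,0,0,0,0,0,0,0,0,0,0,0,0,0,0,0,0,0,0,0,0,0,0,0,0,0,0,0,0,0,0,0,0,0,0,0,0,0,0,0])

```text
t: 8.78
eef_pos: [450.7, -405.0, 181.0]
orientation: [3.141, 0.0, 2.866]
force: [-0.5, -1.6, 0.1]
gripper_width: -0.5
grip_force: 0.0
```

Call:
step_arm(commands=[0,0,0,0,0,0,0,0,0,0,0,0,0,0,0,0,0,0,0,0,0,0,0,0,0,0,0,0,0,0,0,0,0,0,0,0,0,0,0,0,0,0,0,0,0,0,0,0,0,0,0,0,0,0,0,0,0,0,0,0,0,0,0,0,0,0,0,0,0,0,0,0])

```text
t: 10.28
eef_pos: [450.7, -405.0, 180.9]
orientation: [3.142, 0.0, 2.866]
force: [-0.1, -1.1, -0.0]
gripper_width: -0.2
grip_force: 0.0
```

Call:
step_arm(commands=[0,0,-2,0,0,0,0,0,-2,0,0,0,0,0,-2,0,0,0,-0.7,4,0,0,0,0,-0.7,4,0,0,0,0,-0.7,4,0,0,0,0,-0.7,4,0,0,0,0,-0.7,4,0,0,0,0,-0.7,4,0,0,0,0,0,0,2.2,0,0,0,0,0,2.2,0,0,0,0,0,0,0,0,0])

```text
t: 11.78
eef_pos: [556.0, -185.2, 195.8]
orientation: [3.141, -0.003, 2.866]
force: [-0.5, -0.1, 0.5]
gripper_width: 0.2
grip_force: 0.0
```

Run:
```python
from h import *
s=manip.get_state();print(s['eef_pos'],s['force'],s['joint_positions'])
W=cam('wrist');w=manip.capture('wrist')[:,:,::-1].copy()
sc=manip.capture('scene')[:,:,::-1][150:330,180:390]
for p in((557,-185,118),(567,-185,118),(557,-175,118)):print(proj('wrist',p,W)*400/512)
C=np.zeros((384,800,3),np.uint8);C[:300,:400]=cv2.resize(w,(400,300));C[:343,400:]=cv2.resize(sc,(400,343));cv2.imwrite('pics/w3.png',C)
```

```text
[ 556.01453352 -185.21075749  195.846943  ] [-0.53753971 -0.05194927  0.48006325] [-4.34246332e-01  4.96223105e-01  1.71576028e+00  4.92542207e-05
  9.32302948e-01 -1.72948469e+00]
[200.06542099 160.55656632]
[203.10411635 170.77461453]
[211.02533618 157.63291374]
```

View pics/w3.png

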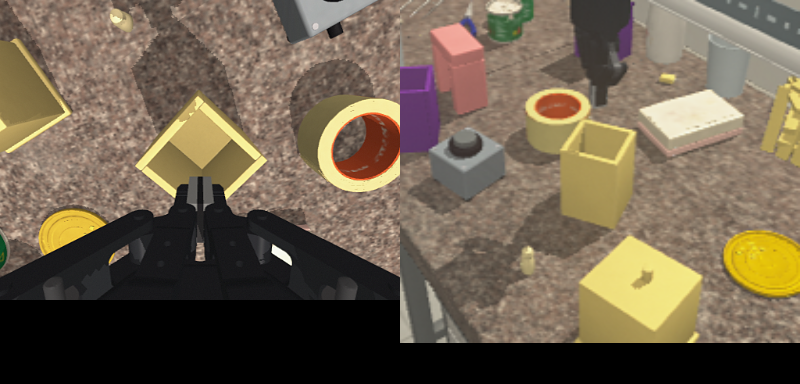

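The mouth's left and right corners are at (137,166) and (267,158), so its middle is at about (202,162). My estimate projects to (200,160), 2 mm off. Descending to point.

Call:
step_arm(commands=[0,0.2,1.3,0,0,0,0,0,1.3,0,0,0,0,0,0,0,0,0,0,0,0,0,0,0,0,0,0,0,0,0,0,0,0,0,0,0,0,0,0,0,0,0,0,0,0,0,0,0,0,0,0,0,0,0,0,0,0,0,0,0,0,0,0,0,0,0,0,0,0,0,0,0])

```text
t: 13.38
eef_pos: [557.0, -183.6, 171.0]
orientation: [3.141, -0.0, 2.866]
force: [-0.2, -0.1, -0.8]
gripper_width: 0.0
grip_force: 0.0
```

Call:
step_arm(commands=[0,0,0,0,0,0,0,0,0,0,0,0,0,0,0,0,0,0,0,0,0,0,0,0,0,0,0,0,0,0,0,0,0,0,0,0,0,0,0,0,0,0,0,0,0,0,0,0,0,0,0,0,0,0,0,0,0,0,0,0,0,0,0,0,0,0,0,0,0,0,0,0])

```text
t: 14.88
eef_pos: [557.1, -183.6, 171.0]
orientation: [3.142, 0.0, 2.866]
force: [0.6, 0.6, 0.5]
gripper_width: -0.1
grip_force: 0.0
```

```bash
python3 -c "
from plant import manip
s=manip.get_state();print(s['eef_pos'],s['t'],s['force']);print(manip.sign_off())"
```

```text
[ 557.05387618 -183.60704641  171.01299133] 14.875 [0.56931905 0.63638454 0.48554033]
the job is handed in; nothing more can be done
None
```

The job is handed in at 14.9 s: I pressed the call button to its stop and let it go, pointed for over 2 s about 36 mm above the sprue pin, then did the same about 34 mm above the square form's mouth, where the arm still points; the sign-off returned no verdict.

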